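# Snap the lantern's hook onto the organiser rail

### The job

Hang the little lantern on the steel rail of the desk organiser by its snap hook: bring the rail in under the tip of the hook, then push the hook down gently until the sprung gate gives way and flicks shut behind the rail, and only then let go. Leave the lantern hanging freely from the rail, upright and still, without forcing the rail, and do not disturb the other things on the desk.

Things in the scene. Friction and masses are not known exactly. Their poses are not given: they have to be found in the camera images.
- lantern: Upright lantern, 0.13-0.22 kg, 176 mm high with the snap hook on top. Origin: centre of its underside, z up, +x the side of the hook's tip. Round body 54 mm across, z 0-62 mm. Black flat hook, 14 mm thick (along y): stem at x -17 to -9 rises from body to grip block; tip arm at x +13.5 to +19 comes down from the block and ends at z 110.
- grip (a point): Middle of the hook's solid grip block (lantern x +1, y 0, z 162 mm; axes as lantern). Block: 36 mm along x, 14 mm along y, z 141.5-176 mm: pinch it from above across y.
- hook_gap (a point): Middle of the 48 mm high gap between the body's top (lantern z 62) and the tip's end (z 110): lantern x 0, z 86 mm. The gap is open to +x: a rail lying along y comes in here sideways, then the hook is lowered onto it.
- hook_seat (a point): Where the rail's centre lies when the hook hangs: lantern x 0, z 137.5 mm, in the throat between gate and block. The throat is 18 mm wide (stem face x -9) and its rigid ceiling, the block's underside, is at z 141.5. Axes as lantern.
- gate (a joint): Sprung gate, a 20 mm steel bar closing the hook's mouth, hinged at the tip (lantern x +11.5, z 113 mm), free end at the stem; swings only up into the throat. 0 shut, 1.6 rad open. A rail pushed up on it moves it at about 3-6 N, 10 N at most; once the rail is 19-23 mm above the hinge the gate flicks shut under it and the push drops. 2-6 mm further the rail meets the ceiling.
- organiser: White desk organiser, fixed, 120 deep (x) x 280 wide (y) x 110 mm high, pens in it to 150 mm. Origin: centre of underside; front faces its -x. Drawer in the +y half. Before the -y half two posts carry forward arms holding a level round steel rail, 8 mm diameter, along y, axis at x -115 mm, free from y -131 to +11, clear below and above. Do not load it with over 16 N.
- rail_mid (a point): Point fixed to the organiser (organiser x -115, y -60, z 180 mm; same axes): mid-length of the rail at its AVERAGE height. The rail's posts slide in sockets and were set by hand: the rail's real axis is up to 16 mm higher or lower, and this is not reported; find it by feel. The rail is rigid.
- tumbler: Stainless steel tumbler, 72 mm across, 100 mm high, standing; bystander. Origin: centre of its underside.
- jar: Glass marble jar with a dark stopper, 76 mm across, 110 mm high, standing; bystander. Origin: centre of its underside.
- highlighter0: Yellow highlighter lying along its x, 115 x 19 x 14 mm; bystander. Origin: under its middle.
- highlighter1: A second such highlighter; bystander.
- case: Flat red plastic protractor case, 90 x 150 x 14 mm, lying; bystander. Origin: centre of its underside.
- eraser: White eraser block 50 x 22 x 13 mm; bystander. Origin: centre of its underside.
Things that resemble listed ones, but are neither listed nor needed, are in the scene too. Of the things that look like the lantern, the middle-sized one is meant.

How it is judged:
By the outcome, as a careful person would: the job done as asked, in the order asked, and still so for the second after the job is handed in, with the robot touching nothing.
It also fails if it takes over 61 s, if anything falls off the work surface, if the arm or the gripper's body presses on something with over 40 N, if the wrist force passes 120 N, or if a joint passes its speed limit or range.

### The arm

A 6-joint arm with a two-finger parallel gripper is mounted at the origin on the work surface. World frame = base frame: x ahead of the robot, y to its left, z up, the work surface at z = 0. Lengths are in m, angles in rad, forces in N, time in s.
With the tool pointing down it reaches from about 0.25 to 0.725 m from the base axis. Payload 4 kg.
Tool frame: the origin (TCP) lies midway between the tips of the shut fingers; the grasp point (between the pads) lies 19 mm behind it; z points along the fingers, y is the line along which they close (so a half turn about z gives the same grasp; the last joint's range is limited). The gripper opens to 85 mm and grips with 20 to 120 N. Pads are 22 mm wide; open, the fingers measure 114 mm over their backs; the gripper's body (76 mm by 85 mm) begins 54 mm behind the grasp point. The pads swing forward as they close: fully open they stand 13 mm farther back than shut.
Start: joints at [-1.168, 0.241, 0.005, 1.335, 0, 1.571], TCP at [0.196, -0.46, 0.211] pointing down, gripper open.
Joint ranges: [-2.72, 2.72], [-1.05, 1.87], [-1.09, 1.28], [-1.99, 2.15], [-1.42, 1.44], [-3.14, 3.14]. Speed limits (rad/s): [2.79, 2.79, 3.14, 3.14, 3.14, 3.14].

### API

Orientations are given as a unit quaternion [x, y, z, w].
In Python, from workcell import get_obs, camera, job_done, silhouettes gives the robot as it stands. The module is installed in compiled form; this text tells all that it offers.
- The arm moves only by the tool drive_tool, never from a script. Its argument "increments" is a list of rows, each a list of 3 entries, a list of its own where there are three numbers: the shift along the world's x, y, z in mm, then the turn, a rotation vector about the world's x, y, z in degrees, then the opening, from 0 (shut) to 1 (fully open). A call has 1 to 8 rows; each row shifts and turns the commanded pose from where the row before left it; what a row does not reach is not made up. A row lasts 1/12 s, in which the tool goes at most 41.7 mm and 7.16 degrees, less where a joint would pass 70% of its speed; a pose out of reach is approached as far as the arm can. A call is refused whole if a number of a shift passes 41.7 or a number of a turn 7.16, either way. A call with a gripper value outside its range is refused whole. The fingers move at their own pace and stop on an object; the grip force is fixed at half the most. Time passes only in rows, so rows that do not move let the fingers close. It gives the time, the measured TCP pose, the force, the opening and the grip force at its end, in the units of the state.
- get_obs(): the state, without advancing time (a new reading comes with each control period).
- camera(name): name is "scene" or "side" or "wrist"; returns a dict with "image" (480x640x3 uint8, red, green, blue), "K" (3x3 intrinsics, pixels), "k1" (the pictures are not rectified: a ray, as slopes to the right and down, at radius r is drawn at 1 + k1 r^2 times it, then the intrinsics apply), "view" (4x4, takes a point from world to camera coordinates). Camera axes: x right, y down, z forward; pixel columns grow to the right and rows downward; lengths in m; the calibration is good to about 2 mm. A picture is of the moment at which its call begins. There is no depth.
- job_done(): hands the job in; it is judged then, once.
Trained networks look in a picture, given as the dict that the camera call returned (one of the last four; its "shot" number tells which), for a name from the list of things; names that differ only in an ending like _2 or _b are one class to them, and where a whole thing is asked for, a point or a joint stands for the part that bears it (a point fixed in the world has none). Each returns a list of dicts, best first, with "conf" (0 to 1); they miss things now and then, are a little off and sometimes report something else, mostly with a low value. They report only what shows in the picture. A call takes as long as a camera call. They do not tell look-alikes from the thing itself.
- silhouettes(query, picture): "region" (480x640 bool, what is visible of it) and "bbox" ([left, top, right, bottom] in pixels, round what is visible of it).
The state is a dict: "clock": time; "joint_pos": joint angles; "joint_vel": joint speeds; "tau": joint torques, N m; "eef_pos": TCP position; "tool_rot": TCP orientation; "ft_force": force on the tool from outside, world axes, zero at the start; "ft_torque": the same for the moment, N m; "grip_width": finger opening in m; "grasp_force": force on a finger pad.
Only numpy, scipy, OpenCV 4.12 (cv2) and the standard library are available. Lean on these libraries where they do the work, as an engineer would, in place of code of your own. Each camera call takes 0.05 s, during which the arm holds its last target. There are 200 camera calls.

## Working session

There is one attempt and no reset: what is moved stays moved. The work goes in short steps, Python scripts to look and compute and a tool call to move; the robot and the scene stay as the last step left them, time stands still between calls to the robot, and variables do not carry over. Pictures are saved under pics/ and viewed, at most 10 in all, crops included, and the job is handed in when it is done.

Besides the shell and the picture viewer there is one more tool, called after "Request:" as name([rows], argument=value, ...), one row to a line, values as JSON. drive_tool: Moves the arm, as the interface text tells. Its arguments: {"type":"object","properties":{"increments":{"type":"array"}},"required":["increments"]}

```bash
mkdir -p pics
cat > h.py <<'E'
import numpy as np, cv2
from workcell import get_obs, camera, job_done, silhouettes
def save(p,n): cv2.imwrite(f'pics/{n}.png',p['image'][:,:,::-1])
def ray(p,u,v):
    K=p['K'];k=float(np.ravel(p['k1'])[0]);x=np.array([(u-K[0,2])/K[0,0],(v-K[1,2])/K[1,1]]);y=x.copy()
    for _ in range(20): y=x/(1+k*(y@y))
    V=p['view'];R=V[:3,:3];c=-R.T@V[:3,3];return c,R.T@np.array([y[0],y[1],1.])
def onz(p,u,v,z):
    c,d=ray(p,u,v);return c+d*(z-c[2])/d[2]
def proj(p,X):
    V=p['view'];q=V[:3,:3]@np.array(X)+V[:3,3];s=q[:2]/q[2];s=s*(1+float(np.ravel(p['k1'])[0])*(s@s));K=p['K']
    return np.array([K[0,0]*s[0]+K[0,2],K[1,1]*s[1]+K[1,2]])
def tri(ps,uvs):
    A=np.zeros((3,3));b=np.zeros(3)
    for p,(u,v) in zip(ps,uvs):
        c,d=ray(p,u,v);d/=np.linalg.norm(d);M=np.eye(3)-np.outer(d,d);A+=M;b+=M@c
    return np.linalg.solve(A,b)
E
python3 - <<'E'
from h import *
np.set_printoptions(precision=3,suppress=True)
o=get_obs();print(o['clock'],o['eef_pos'],o['tool_rot'],o['ft_force'])
for n in('scene','side'):
    p=camera(n);save(p,n);print(n,p['K'].tolist(),p['k1'],p['view'])
    for q in('lantern','organiser','tumbler','jar','highlighter0','case','eraser'):
        for r in silhouettes(q,p): print(q,r['bbox'],round(r['conf'],2))
E
```

```text
0.0 [ 0.196 -0.459  0.21 ] [ 0.98   0.2   -0.    -0.001] [-0.821  0.07   0.522]
scene [[617.4359190279041, 0.0, 309.7171777886526], [0.0, 617.4359190279041, 242.8347655778615], [0.0, 0.0, 1.0]] -0.05709191625961576 [[ 0.044  0.999 -0.023 -0.032]
 [ 0.555 -0.043 -0.83  -0.178]
 [-0.83   0.024 -0.557  1.699]
 [ 0.     0.     0.     1.   ]]
lantern [332.1, 141.0, 367.9, 253.2] 0.93
lantern [416.4, 211.5, 439.0, 269.7] 0.91
lantern [374.1, 194.8, 399.8, 274.5] 0.81
lantern [470.8, 262.9, 484.6, 272.1] 0.29
organiser [211.0, 230.3, 378.8, 381.5] 0.64
tumbler [113.8, 244.5, 154.6, 300.9] 0.7
tumbler [370.9, 196.2, 401.7, 275.7] 0.19
jar [407.1, 275.9, 449.0, 339.7] 0.58
jar [373.6, 196.8, 397.5, 275.4] 0.54
highlighter0 [275.3, 267.3, 329.5, 280.0] 0.88
case [474.4, 277.8, 562.1, 318.9] 0.73
case [274.4, 267.0, 330.1, 279.6] 0.56
eraser [473.7, 256.8, 485.0, 268.4] 0.74
side [[551.1299526555565, 0.0, 317.1513395352193], [0.0, 551.1299526555565, 223.5874511424899], [0.0, 0.0, 1.0]] -0.12712258893324552 [[-0.979 -0.202 -0.02   0.522]
 [-0.112  0.62  -0.776  0.134]
 [ 0.17  -0.758 -0.63   1.145]
 [ 0.     0.     0.     1.   ]]
lantern [335.9, 252.5, 364.3, 332.6] 0.87
lantern [389.9, 201.0, 433.1, 325.9] 0.86
lantern [339.1, 311.1, 362.0, 372.5] 0.69
organiser [199.0, 149.6, 325.5, 288.4] 0.96
tumbler [352.0, 137.7, 379.5, 182.2] 0.62
tumbler [198.8, 151.2, 329.7, 292.5] 0.29
jar [215.4, 277.6, 266.1, 337.6] 0.94
highlighter0 [349.5, 210.9, 394.2, 223.6] 0.85
highlighter0 [346.9, 241.4, 368.4, 283.8] 0.51
case [212.8, 386.0, 281.7, 466.6] 0.75
eraser [314.2, 398.7, 344.0, 423.4] 0.97
```

View pics/scene.png

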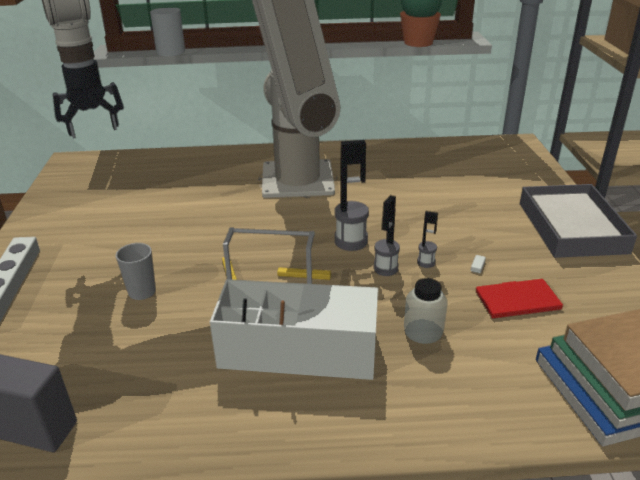

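View pics/side.png

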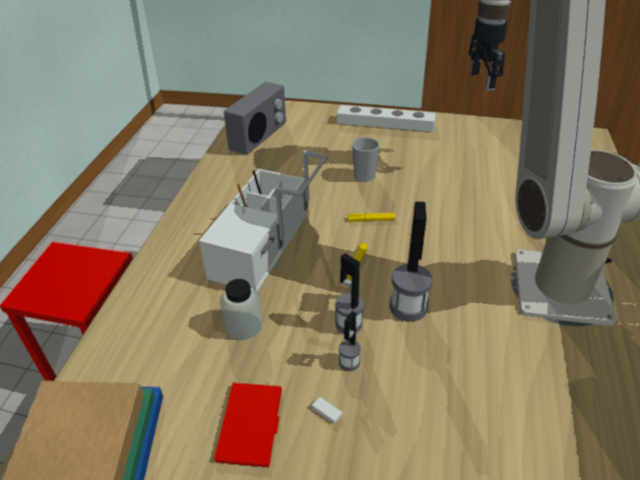

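The lantern candidates in the scene view are large (350,195), middle (387,235) and small (428,240). The middle one is meant, and I'll confirm that with its size and a crop.

```bash
cat > fit.py <<'E'
from h import *
from scipy.optimize import minimize
def box(a,b): return np.array([[x,y,z] for x in(a[0],b[0]) for y in(a[1],b[1]) for z in(a[2],b[2])])
t=np.linspace(0,2*np.pi,24,endpoint=False)
LAN=[np.array([[.027*np.cos(a),.027*np.sin(a),z] for a in t for z in(0,.062)]),box((-.017,-.007,.062),(-.009,.007,.176)),box((-.017,-.007,.1415),(.019,.007,.176)),box((.0135,-.007,.11),(.019,.007,.1415))]
ORG=[box((-.06,-.14,0),(.06,.14,.11))]
def render(p,parts,q,s=1,base=(0,0,0)):
    m=np.zeros((1920,2560),np.uint8);c,n=np.cos(q[2]),np.sin(q[2]);R=np.array([[c,-n,0],[n,c,0],[0,0,1]])
    for P in parts:
        uv=np.array([proj(p,R@(X*s)+[q[0],q[1],q[3] if len(q)>3 else 0]) for X in P])*4+1.5
        cv2.fillConvexPoly(m,cv2.convexHull(uv.astype(np.float32)).round().astype(np.int32),1)
    return cv2.resize(m.astype(np.float32),(640,480),interpolation=cv2.INTER_AREA)
def cost(q,ps,ms,parts,s=1):
    e=0
    for p,m in zip(ps,ms):
        r=render(p,parts,q,s);e+=1-np.minimum(r,m).sum()/np.maximum(r,m).sum()
    return e
def fit(ps,ms,parts,x0,yaws,s=1):
    best=None
    for y in yaws:
        r=minimize(cost,[x0[0],x0[1],y],(ps,ms,parts,s),method='Nelder-Mead',options=dict(initial_simplex=[[x0[0],x0[1],y],[x0[0]+.01,x0[1],y],[x0[0],x0[1]+.01,y],[x0[0],x0[1],y+.3]],xatol=2e-4,fatol=1e-4))
        print('  yaw0 %.2f'%y,r.x.round(4),round(r.fun,3))
        if best is None or r.fun<best.fun: best=r
    return best
E
cat > l.py <<'E'
from fit import *
a=camera('scene');b=camera('side')
def pick(p,q,u,v): 
    return min(silhouettes(q,p),key=lambda r:np.hypot((r['bbox'][0]+r['bbox'][2])/2-u,(r['bbox'][1]+r['bbox'][3])/2-v))
A=pick(a,'lantern',387,235);B=pick(b,'lantern',350,292);print(A['bbox'],B['bbox'])
x0=onz(a,387,265,.01)[:2];print(x0,onz(b,349,322,.01))
f=fit([a,b],[A['region'],B['region']],LAN,x0,np.arange(0,6.28,.785));print('LAN',f.x,f.fun)
for s in(.85,.93,1.08,1.2): print(s,cost(f.x,[a,b],[A['region'],B['region']],LAN,s))
im=a['image'][:,:,::-1].copy();im2=b['image'][:,:,::-1].copy()
c=[cv2.resize(im[185:285,320:450],(0,0),fx=3,fy=3,interpolation=2),cv2.resize(im2[190:380,320:440],(0,0),fx=3,fy=3,interpolation=2)]
m=np.zeros((570,760,3),np.uint8);m[:300,:390]=c[0];m[:570,395:755]=c[1];cv2.imwrite('pics/crop.png',m)
A=pick(a,'organiser',295,305);B=pick(b,'organiser',262,219)
xo=onz(a,296,340,.0)[:2];print('org0',xo)
K=np.ones((9,9));op=lambda r:cv2.morphologyEx(r.astype(np.uint8),cv2.MORPH_OPEN,K)
f=fit([a,b],[op(A['region']),op(B['region'])],ORG,xo,[3.14,3.3]);print('ORG',f.x)
x,y,w=f.x
R=lambda X:np.array([x+np.cos(w)*X[0]-np.sin(w)*X[1],y+np.sin(w)*X[0]+np.cos(w)*X[1],X[2]])
for Y in(-.131,-.06,.011): print(R((-.115,Y,.18)),proj(a,R((-.115,Y,.18))),proj(b,R((-.115,Y,.18))))
for q in('tumbler','jar','highlighter0','case','eraser'):
    for n,p in(('a',a),('b',b)):
        for r in silhouettes(q,p):
            if r['conf']>.5: v,u=np.nonzero(r['region']);print(q,n,onz(p,u.mean(),v.max() if q in('jar','tumbler') else v.mean(),0.0)[:2].round(3))
E
python3 l.py
```

```text
[370.9, 193.6, 399.7, 277.7] [334.9, 248.9, 363.9, 335.0]
[0.43537956 0.18088511] [0.43084237 0.18400984 0.01      ]
  yaw0 0.00 [0.4318 0.1779 0.1624] 0.407
  yaw0 0.79 [0.4322 0.178  0.1647] 0.408
  yaw0 1.57 [0.433  0.1782 2.5797] 0.39
  yaw0 2.35 [0.4328 0.1782 2.5834] 0.39
  yaw0 3.14 [0.4329 0.1783 3.2996] 0.427
  yaw0 3.93 [0.4332 0.178  3.3183] 0.426
  yaw0 4.71 [0.4322 0.1783 5.7189] 0.279
  yaw0 5.50 [0.4327 0.1782 5.7362] 0.281
LAN [0.43215687 0.17828293 5.71890508] 0.2792555093765259
0.85 0.69822115
0.93 0.3896681
1.08 0.5655054
1.2 0.89759636
org0 [ 0.64754054 -0.02206574]
  yaw0 3.14 [ 0.6733 -0.0194  2.9716] 0.071
  yaw0 3.30 [ 0.6732 -0.0189  2.9696] 0.07
ORG [ 0.67315631 -0.01891287  2.96963363]
[0.808876   0.09047709 0.18      ] [369.15089256 321.26387279] [171.99866847 203.71911896]
[0.79672699 0.02052424 0.18      ] [322.32720345 318.14770535] [190.5639956  184.59849223]
[ 0.78457798 -0.04942861  0.18      ] [276.3066297  315.03694593] [207.67045987 167.07235304]
tumbler a [ 0.499 -0.349]
tumbler b [ 0.469 -0.314]
jar a [0.673 0.219]
jar b [0.63  0.257]
jar b [0.428 0.198]
highlighter0 a [ 0.436 -0.002]
highlighter0 b [ 0.44  -0.025]
highlighter0 b [ 0.435 -0.164]
case b [0.561 0.433]
eraser a [0.434 0.381]
```

View pics/crop.png

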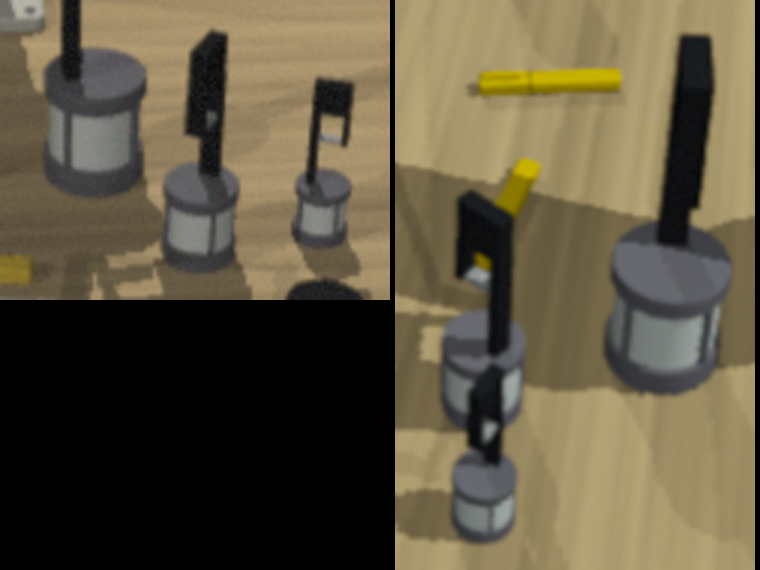

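The crop shows the middle lantern, whose scale fit is best at 1.0 (176 mm high). Its tip points to image left and towards the camera in the scene view, so the yaw of -0.565 is plausible. Next I check the rail and the neighbouring lanterns.

```bash
cat > r.py <<'E'
from fit import *
np.set_printoptions(precision=4,suppress=True)
a=camera('scene');b=camera('side')
x,y,w=.67316,-.01891,2.96963-np.pi
R=lambda X:np.array([x+np.cos(w)*X[0]-np.sin(w)*X[1],y+np.sin(w)*X[0]+np.cos(w)*X[1],X[2]])
print('mid',R((-.115,-.06,.18)))
out=[]
for p,(u0,v0,W,H) in((a,(205,215,130,100)),(b,(265,140,80,75))):
    k=3 if p is a else 4
    im=cv2.resize(p['image'][v0:v0+H,u0:u0+W,::-1],(0,0),fx=k,fy=k,interpolation=2)
    for z,c in((.164,(0,0,255)),(.18,(0,255,0)),(.196,(255,0,0))):
        q=[((proj(p,R((-.115,Y,z)))-[u0,v0]+.5)*k).round().astype(int) for Y in(-.131,.011)]
        for e in q: cv2.circle(im,tuple(map(int,e)),2,c,-1)
    out.append(im)
m=np.zeros((300,720,3),np.uint8);m[:300,:390]=out[0];m[:300,395:715]=out[1];cv2.imwrite('pics/rail.png',m)
for n,ua,va,ub,vb in(('big',350,243,410,312),('small',427,263,349,363)):
    print(n,onz(a,ua,va-2,.01),onz(b,ub,vb-2,.01))
print('bigtop',tri([a,b],[(353,143),(419,205)]),'smalltop',tri([a,b],[(431,213),(350,314)]))
E
python3 r.py
```

```text
mid [ 0.5496 -0.0583  0.18  ]
big [0.3359 0.1102 0.01  ] [0.316  0.1313 0.01  ]
small [0.4272 0.27   0.01  ] [0.4158 0.2765 0.01  ]
bigtop [0.325  0.1122 0.2531] smalltop [0.4185 0.2691 0.1283]
```

View pics/rail.png

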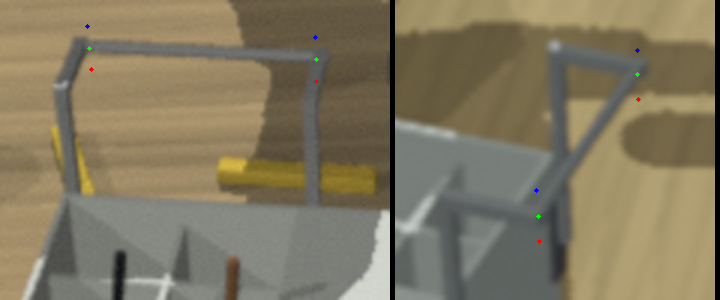

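Request:
drive_tool([
  [[10,20,40],[0,0,5],0.5],
  [[10,20,40],[0,0,0],0.5],
])

```text
clock: 1.87
eef_pos: [0.2132, -0.4221, 0.2818]
tool_rot: [0.97, 0.243, -0.001, -0.003]
ft_force: [1.5, -0.9, 0.2]
grip_width: 0.064
grasp_force: 0.0
```

```bash
python3 -c "
from h import *
o=get_obs();print(o['clock'],o['joint_pos'],o['eef_pos'],o['tool_rot'],o['grip_width'])"
```

```text
1.8667 [-1.10303981e+00  1.72552339e-01  1.02686691e-01  1.50755357e+00
  3.06256475e-05  1.54761592e+00] [ 0.21322478 -0.42208262  0.28184101] [ 9.70018284e-01  2.43009390e-01 -7.15110385e-04 -3.23333899e-03] 0.06400177285645564
```

Request:
drive_tool([
  [[13,35,15],[0,0,7],0.5],
  [[13,35,15],[0,0,7],0.5],
  [[13,35,15],[0,0,7],0.5],
  [[13,35,15],[0,0,7],0.5],
  [[13,35,10],[0,0,7],0.5],
  [[13,35,10],[0,0,7],0.5],
  [[13,35,0],[0,0,7],0.5],
  [[13,35,0],[0,0,7],0.5],
])

```text
clock: 2.53
eef_pos: [0.3187, -0.1421, 0.3645]
tool_rot: [0.741, 0.672, 0.001, 0.001]
ft_force: [1.3, 0.8, -0.1]
grip_width: 0.0426
grasp_force: 0.0
```

Request:
drive_tool([
  [[13,35,0],[0,0,7],0.5],
  [[13,35,0],[0,0,7],0.5],
  [[13,35,0],[0,0,7],0.5],
  [[13,35,0],[0,0,7],0.5],
  [[13,35,0],[0,0,7],0.5],
  [[13,35,0],[0,0,7],0.5],
  [[13,35,0],[0,0,7],0.5],
  [[0,0,0],[0,0,7],0.5],
])

```text
clock: 3.2
eef_pos: [0.4107, 0.1067, 0.3624]
tool_rot: [0.335, 0.942, 0.001, -0.001]
ft_force: [-1.5, -0.5, 0.3]
grip_width: 0.043
grasp_force: 0.0
```

```bash
cat > st.py <<'E'
from h import *
np.set_printoptions(precision=4,suppress=True)
from scipy.spatial.transform import Rotation as Ro
o=get_obs();R=Ro.from_quat(o['tool_rot']).as_matrix();print(round(o['clock'],2),'q',o['joint_pos'],'p',o['eef_pos'],'yawx %.2f'%np.degrees(np.arctan2(R[1,0],R[0,0])),'z',R[:,2],'F',o['ft_force'],'T',o['ft_torque'],'w',o['grip_width'],o['grasp_force'])
E
cat > rf.py <<'E'
from h import *
from scipy.optimize import least_squares
np.set_printoptions(precision=4,suppress=True)
a=camera('scene');b=camera('side')
w0=2.96963-np.pi
def P(q,Y): x,y,z,w=q; return np.array([x-np.sin(w)*(Y),y+np.cos(w)*(Y),z])
q0=np.array([.5496,-.0583,.181,w0]);obs=[]
for p in(a,b):
    im=cv2.GaussianBlur(p['image'].astype(np.float32),(3,3),.6);s=im[:,:,0]-im[:,:,2]
    for Y in np.linspace(-.055,.055,12):
        c=proj(p,P(q0,Y));d=proj(p,P(q0,Y+.005))-c;d/=np.linalg.norm(d);n=np.array([-d[1],d[0]])
        t=np.arange(-9,9.01,.25);xy=c+t[:,None]*n
        v=cv2.remap(s,xy[:,0].astype(np.float32)[None],xy[:,1].astype(np.float32)[None],1)[0]
        bg=np.median(v);g=np.clip(bg-v-.3*(bg-v.min()),0,None);k=t[g.argmax()];g[abs(t-k)>4]=0
        m=(g*t).sum()/g.sum();obs.append((p,Y,n,c+m*n,m))
    print([round(o[4],1) for o in obs[-12:]])
f=least_squares(lambda q:[(proj(p,P(q,Y))-e)@n for p,Y,n,e,_ in obs],q0,loss='soft_l1');print('rail mid',f.x,f.cost)
E
python3 st.py; python3 rf.py
```

```text
3.2 q [0.2525 0.0746 0.1957 1.6919 0.0022 0.9362] p [0.4107 0.1067 0.3624] yawx 140.83 z [-0.0005  0.0022 -1.    ] F [-1.4796 -0.4751  0.3138] T [-0.0839  0.0019 -0.0201] w 0.04301167785170031 0.0
[np.float64(-0.1), np.float64(-0.1), np.float64(-0.2), np.float64(-0.2), np.float64(-0.2), np.float64(-0.3), np.float64(-0.4), np.float64(-0.5), np.float64(-0.4), np.float64(-0.4), np.float64(-0.3), np.float64(-0.3)]
[np.float64(0.4), np.float64(0.3), np.float64(0.3), np.float64(0.3), np.float64(0.2), np.float64(0.2), np.float64(0.2), np.float64(5.3), np.float64(2.0), np.float64(2.1), np.float64(0.2), np.float64(0.1)]
rail mid [ 0.5858  0.1461  0.1821 -0.1768] 5.973851464114322
```

Request:
drive_tool([
  [[8,24,0],[0,0,4],0.55],
  [[7,24,0],[0,0,3],0.55],
  [[7,23,0],[0,0,0],0.55],
  [[0,0,-40],[0,0,0],0.55],
  [[0,0,-40],[0,0,0],0.55],
  [[0,0,-40],[0,0,0],0.55],
  [[0,0,0],[0,0,0],0.55],
  [[0,0,0],[0,0,0],0.55],
])

```text
clock: 3.97
eef_pos: [0.429, 0.1705, 0.2419]
tool_rot: [0.285, 0.958, -0.002, -0.002]
ft_force: [1.1, 0.4, 1.0]
grip_width: 0.0469
grasp_force: 0.0
```

```bash
python3 st.py
python3 - <<'E'
from h import *
out=np.zeros((480,800,3),np.uint8)
p=camera('side');out[:480,:400]=cv2.resize(p['image'][80:380,250:500,::-1],(400,480))
p=camera('wrist');out[:300,400:]=cv2.resize(p['image'][...,::-1],(400,300));cv2.imwrite('pics/pre.png',out)
E
```

```text
3.97 q [ 0.3785  0.1579 -0.0177  1.4017 -0.0002  0.9568] p [0.429  0.1705 0.2419] yawx 146.86 z [-0.0059 -0.0026 -1.    ] F [1.0751 0.4262 1.0491] T [-0.0061 -0.0535 -0.0083] w 0.04687796593029073 0.0
```

View pics/pre.png

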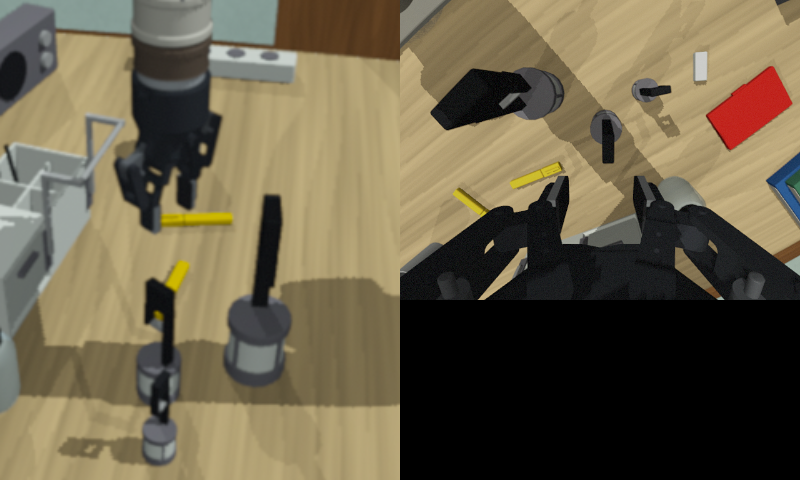

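The wrist view shows the middle hook (608,140) centred between the fingers and aligned with them, with the neighbours clear. I descend and grasp.

Request:
drive_tool([
  [[4,7,0],[0,0,1],0.55],
  [[0,0,-30],[0,0,0],0.55],
  [[0,0,-30],[0,0,0],0.55],
  [[0,0,-20],[0,0,0],0.55],
  [[0,0,-15],[0,0,0],0.55],
  [[0,0,0],[0,0,0],0.55],
  [[0,0,0],[0,0,0],0.55],
])

```text
clock: 4.65
eef_pos: [0.4373, 0.1804, 0.1505]
tool_rot: [0.275, 0.961, 0.001, 0.001]
ft_force: [0.3, -0.1, 1.9]
grip_width: 0.0471
grasp_force: 0.0
```

```bash
python3 st.py
cat > lf.py <<'E'
from fit import *
import sys
# fit lantern pose (x,y,yaw) in both fixed views, and fine edge check against TCP
E
python3 - <<'E'
from h import *
p=camera('wrist');cv2.imwrite('pics/w2.png',p['image'][150:400,200:520,::-1].repeat(2,0).repeat(2,1))
E
```

```text
4.65 q [ 0.3912  0.2211 -0.1815  1.1644  0.0001  0.9483] p [0.4373 0.1804 0.1505] yawx 148.08 z [ 0.0034  0.0015 -1.    ] F [ 0.3267 -0.0868  1.8979] T [ 0.0273 -0.0055  0.0437] w 0.047084231752196615 0.0
```

View pics/w2.png

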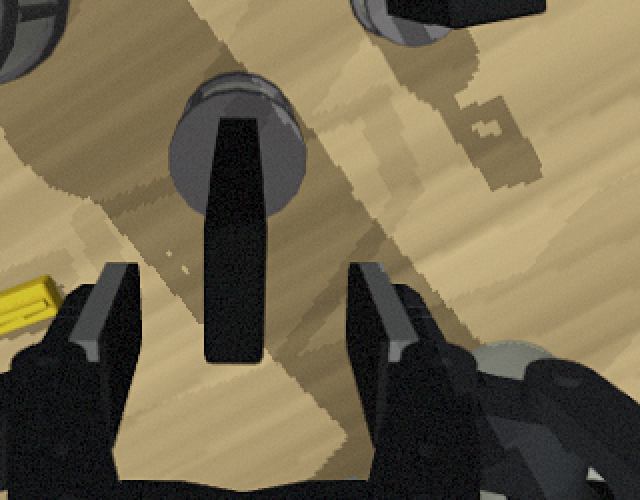

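The hook (235,290) sits between the pads, about 2 mm off centre. I nudge, go down and close.

Request:
drive_tool([
  [[-2,-2,-5],[0,0,0],0.55],
  [[0,0,0],[0,0,0],0.35],
  [[0,0,0],[0,0,0],0.2],
  [[0,0,0],[0,0,0],0],
  [[0,0,0],[0,0,0],0],
  [[0,0,0],[0,0,0],0],
  [[0,0,0],[0,0,0],0],
])

```text
clock: 5.28
eef_pos: [0.4341, 0.1779, 0.1444]
tool_rot: [0.275, 0.961, 0.001, 0.001]
ft_force: [0.4, 0.7, 5.2]
grip_width: 0.0122
grasp_force: 61.8
```

```bash
python3 st.py
```

```text
5.28 q [ 0.3887  0.2195 -0.2005  1.1484  0.0002  0.9458] p [0.4341 0.1779 0.1444] yawx 148.08 z [ 0.0022  0.0011 -1.    ] F [0.4327 0.686  5.151 ] T [ 0.1461 -0.0956 -0.0227] w 0.012231652189225057 61.84375762939453
```

Request:
drive_tool([
  [[0,0,10],[0,0,0],0],
  [[0,0,20],[0,0,0],0],
  [[0,0,30],[0,0,0],0],
  [[0,0,26],[0,0,0],0],
  [[0,0,10],[0,0,0],0],
  [[0,0,0],[0,0,0],0],
  [[0,0,0],[0,0,0],0],
])

```text
clock: 5.87
eef_pos: [0.4329, 0.1772, 0.2388]
tool_rot: [0.275, 0.961, -0.0, -0.0]
ft_force: [-0.3, -0.2, -2.2]
grip_width: 0.0125
grasp_force: 60.9
```

Request:
drive_tool([
  [[3,-14,0],[0,0,2],0],
  [[6,-30,0],[0,0,4],0],
  [[8,-36,0],[0,0,4],0],
  [[8,-36,0],[0,0,4],0],
  [[8,-36,0],[0,0,4],0],
  [[8,-36,0],[0,0,4],0],
  [[5,-24,0],[0,0,0],0],
  [[2,-12,0],[0,0,0],0],
])

```text
clock: 6.53
eef_pos: [0.4802, -0.0496, 0.237]
tool_rot: [0.088, 0.996, -0.001, -0.002]
ft_force: [-0.0, 0.6, -2.4]
grip_width: 0.012
grasp_force: 60.9
```

Request:
drive_tool([
  [[0,0,0],[0,0,0],0],
  [[0,0,0],[0,0,0],0],
  [[0,0,0],[0,0,0],0],
  [[0,0,0],[0,0,0],0],
])

```text
clock: 6.87
eef_pos: [0.4807, -0.0453, 0.239]
tool_rot: [0.086, 0.996, 0.0, -0.001]
ft_force: [0.2, 0.3, -1.5]
grip_width: 0.0123
grasp_force: 60.9
```

```bash
python3 st.py
python3 - <<'E'
from fit import *
a=camera('scene');b=camera('side')
out=np.zeros((480,800,3),np.uint8)
out[:,:400]=cv2.resize(a['image'][170:350,210:360,::-1],(400,480));out[:,400:]=cv2.resize(b['image'][110:290,250:400,::-1],(400,480));cv2.imwrite('pics/app.png',out)
E
```

```text
6.87 q [-0.0942  0.1968  0.0225  1.3977  0.0004  0.077 ] p [ 0.4807 -0.0453  0.239 ] yawx 170.19 z [-0.0012  0.0005 -1.    ] F [ 0.193   0.2892 -1.5195] T [ 0.006  -0.0714  0.0113] w 0.012325857128146834 60.93277931213379
```

View pics/app.png

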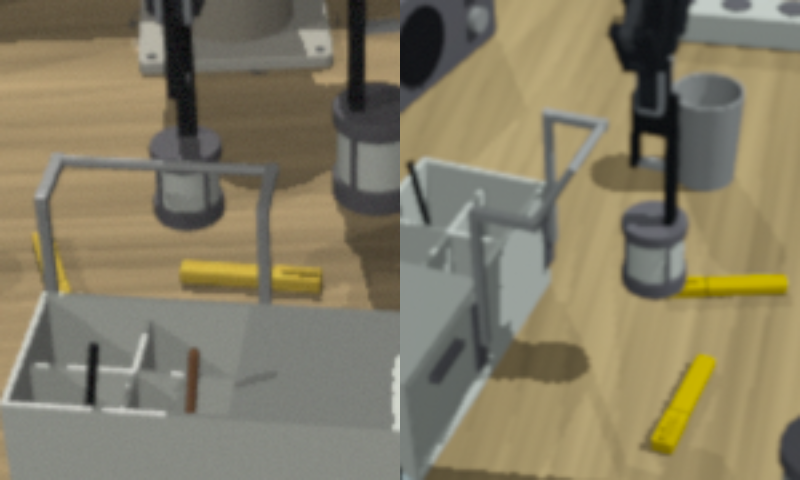

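The lantern hangs upright in the grip with the gap at rail height. I bring it in under the rail.

Request:
drive_tool([
  [[8,-1.5,0],[0,0,0],0],
  [[12,-2,0],[0,0,0],0],
  [[12,-2,0],[0,0,0],0],
  [[12,-2,0],[0,0,0],0],
  [[12,-2,0],[0,0,0],0],
  [[8,-2,0],[0,0,0],0],
  [[0,0,0],[0,0,0],0],
  [[0,0,0],[0,0,0],0],
])

```text
clock: 7.63
eef_pos: [0.5453, -0.0579, 0.239]
tool_rot: [0.086, 0.996, 0.0, -0.0]
ft_force: [-0.7, 0.6, -2.4]
grip_width: 0.0123
grasp_force: 60.9
```

Request:
drive_tool([
  [[6,-1.5,0],[0,0,0],0],
  [[0,0,0],[0,0,0],0],
  [[0,0,0],[0,0,0],0],
  [[0,0,0],[0,0,0],0],
])

```text
clock: 7.97
eef_pos: [0.5509, -0.0596, 0.2396]
tool_rot: [0.086, 0.996, 0.0, -0.0]
ft_force: [0.1, 0.2, -1.9]
grip_width: 0.0121
grasp_force: 60.9
```

```bash
python3 st.py
python3 - <<'E'
from fit import *
a=camera('scene');b=camera('side')
out=np.zeros((480,800,3),np.uint8)
out[:,:400]=cv2.resize(a['image'][200:320,250:350,::-1],(400,480));out[:,400:]=cv2.resize(b['image'][120:240,260:360,::-1],(400,480));cv2.imwrite('pics/under.png',out)
E
```

```text
7.97 q [-0.1077  0.3406  0.2163  1.4466  0.      0.0654] p [ 0.5509 -0.0596  0.2396] yawx 170.08 z [-0.  0. -1.] F [ 0.069   0.1656 -1.8838] T [ 0.0052 -0.0221  0.0054] w 0.012111528533122301 60.924943685531616
```

View pics/under.png

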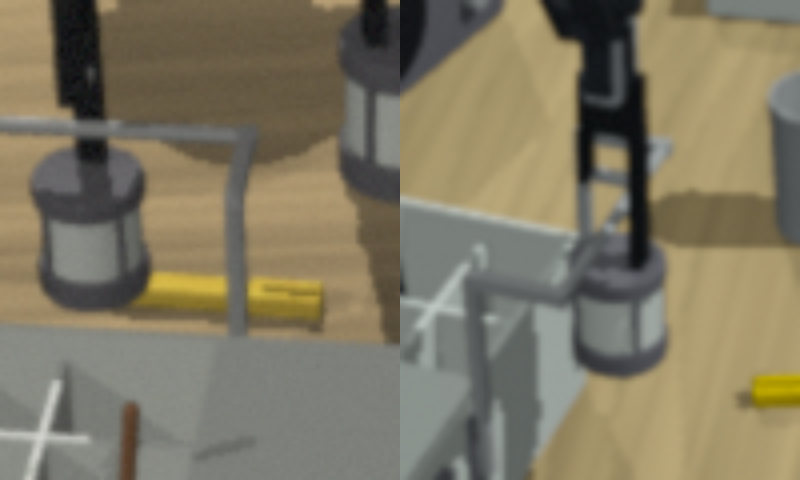

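The rail lies within the gap below the gate. I lower it step by step, watching the force.

Request:
drive_tool([
  [[0,0,-4],[0,0,0],0],
  [[0,0,-4],[0,0,0],0],
  [[0,0,-4],[0,0,0],0],
  [[0,0,0],[0,0,0],0],
  [[0,0,0],[0,0,0],0],
])

```text
clock: 8.48
eef_pos: [0.5508, -0.0596, 0.2268]
tool_rot: [0.086, 0.996, 0.0, -0.001]
ft_force: [0.1, 0.4, -1.6]
grip_width: 0.0121
grasp_force: 60.9
```

Request:
drive_tool([
  [[0,0,-2],[0,0,0],0],
  [[0,0,-2],[0,0,0],0],
  [[0,0,0],[0,0,0],0],
])

```text
clock: 8.73
eef_pos: [0.551, -0.0596, 0.223]
tool_rot: [0.086, 0.996, -0.0, -0.0]
ft_force: [-0.0, 0.2, -2.0]
grip_width: 0.012
grasp_force: 60.9
```

Request:
drive_tool([
  [[0,0,-1.5],[0,0,0],0],
  [[0,0,-1.5],[0,0,0],0],
  [[0,0,0],[0,0,0],0],
])

```text
clock: 8.98
eef_pos: [0.5512, -0.0596, 0.2203]
tool_rot: [0.086, 0.996, -0.0, -0.0]
ft_force: [0.4, -0.4, -1.2]
grip_width: 0.0123
grasp_force: 61.0
```

Request:
drive_tool([
  [[0,0,-1],[0,0,0],0],
  [[0,0,-1],[0,0,0],0],
  [[0,0,0],[0,0,0],0],
])

```text
clock: 9.23
eef_pos: [0.5515, -0.0597, 0.2194]
tool_rot: [0.086, 0.996, -0.0, 0.001]
ft_force: [-0.1, 0.8, 4.6]
grip_width: 0.0122
grasp_force: 61.7
```

Request:
drive_tool([
  [[0,0,-1],[0,0,0],0],
  [[0,0,-1],[0,0,0],0],
  [[0,0,0],[0,0,0],0],
])

```text
clock: 9.48
eef_pos: [0.5516, -0.0597, 0.2173]
tool_rot: [0.086, 0.996, -0.0, 0.001]
ft_force: [-1.0, 0.5, 5.8]
grip_width: 0.0118
grasp_force: 61.8
```

Request:
drive_tool([
  [[0,0,-1],[0,0,0],0],
  [[0,0,-1],[0,0,0],0],
  [[0,0,-1],[0,0,0],0],
  [[0,0,0],[0,0,0],0],
])

```text
clock: 9.82
eef_pos: [0.5522, -0.0597, 0.2147]
tool_rot: [0.086, 0.996, -0.0, 0.002]
ft_force: [-0.3, 0.2, 4.8]
grip_width: 0.0123
grasp_force: 61.9
```

Request:
drive_tool([
  [[0,0,-1],[0,0,0],0],
  [[0,0,-1],[0,0,0],0],
  [[0,0,-1],[0,0,0],0],
  [[0,0,0],[0,0,0],0],
])

```text
clock: 10.15
eef_pos: [0.5529, -0.0598, 0.2119]
tool_rot: [0.086, 0.996, -0.0, 0.002]
ft_force: [1.0, -0.4, 4.7]
grip_width: 0.0118
grasp_force: 61.8
```

Request:
drive_tool([
  [[0,0,-1],[0,0,0],0],
  [[0,0,-1],[0,0,0],0],
  [[0,0,-1],[0,0,0],0],
  [[0,0,0],[0,0,0],0],
])

```text
clock: 10.48
eef_pos: [0.5533, -0.0599, 0.2088]
tool_rot: [0.086, 0.996, -0.0, 0.003]
ft_force: [3.0, -1.0, 4.1]
grip_width: 0.0121
grasp_force: 61.8
```

Request:
drive_tool([
  [[0,0,-1],[0,0,0],0],
  [[0,0,-1],[0,0,0],0],
  [[0,0,-1],[0,0,0],0],
  [[0,0,0],[0,0,0],0],
])

```text
clock: 10.82
eef_pos: [0.5524, -0.0597, 0.2049]
tool_rot: [0.086, 0.996, -0.0, 0.001]
ft_force: [4.4, -1.4, 2.5]
grip_width: 0.012
grasp_force: 61.6
```

Request:
drive_tool([
  [[0,0,-1],[0,0,0],0],
  [[0,0,-1],[0,0,0],0],
  [[0,0,-1],[0,0,0],0],
  [[0,0,0],[0,0,0],0],
])

```text
clock: 11.15
eef_pos: [0.5513, -0.0596, 0.201]
tool_rot: [0.086, 0.996, -0.0, -0.0]
ft_force: [4.8, -0.7, 2.5]
grip_width: 0.0121
grasp_force: 61.5
```

Request:
drive_tool([
  [[0,0,-1],[0,0,0],0],
  [[0,0,-1],[0,0,0],0],
  [[0,0,0],[0,0,0],0],
])

```text
clock: 11.4
eef_pos: [0.551, -0.0597, 0.1989]
tool_rot: [0.087, 0.996, -0.0, -0.0]
ft_force: [4.0, -0.6, 2.1]
grip_width: 0.0122
grasp_force: 61.4
```

Request:
drive_tool([
  [[0,0,-1],[0,0,0],0],
  [[0,0,-1],[0,0,0],0],
  [[0,0,0],[0,0,0],0],
])

```text
clock: 11.65
eef_pos: [0.5509, -0.0596, 0.1969]
tool_rot: [0.086, 0.996, -0.0, -0.0]
ft_force: [4.6, 0.1, 0.4]
grip_width: 0.0119
grasp_force: 61.3
```

Request:
drive_tool([
  [[0,0,-1],[0,0,0],0],
  [[0,0,0],[0,0,0],0],
])

```text
clock: 11.82
eef_pos: [0.551, -0.0596, 0.196]
tool_rot: [0.086, 0.996, -0.0, -0.0]
ft_force: [4.6, -1.2, 0.6]
grip_width: 0.012
grasp_force: 61.3
```

Request:
drive_tool([
  [[0,0,-1],[0,0,0],0],
  [[0,0,0],[0,0,0],0],
])

```text
clock: 11.98
eef_pos: [0.551, -0.0596, 0.1949]
tool_rot: [0.086, 0.996, -0.0, -0.0]
ft_force: [4.3, -0.7, -0.5]
grip_width: 0.0122
grasp_force: 61.1
```

Request:
drive_tool([
  [[0,0,-0.7],[0,0,0],0],
  [[0,0,0],[0,0,0],0],
])

```text
clock: 12.15
eef_pos: [0.551, -0.0596, 0.1942]
tool_rot: [0.086, 0.996, -0.0, -0.0]
ft_force: [5.0, 0.8, -1.2]
grip_width: 0.0121
grasp_force: 61.0
```

Request:
drive_tool([
  [[0,0,-0.7],[0,0,0],0],
  [[0,0,0],[0,0,0],0],
])

```text
clock: 12.32
eef_pos: [0.5511, -0.0596, 0.1935]
tool_rot: [0.086, 0.996, -0.0, -0.0]
ft_force: [5.0, -1.4, -3.3]
grip_width: 0.012
grasp_force: 60.8
```

Request:
drive_tool([
  [[0,0,-0.7],[0,0,0],0],
  [[0,0,0],[0,0,0],0],
])

```text
clock: 12.48
eef_pos: [0.5502, -0.0595, 0.1923]
tool_rot: [0.086, 0.996, 0.0, -0.001]
ft_force: [-0.5, -0.3, -1.8]
grip_width: 0.0125
grasp_force: 60.9
```

The push dropped back to the bare weight with no side force, so the gate has flicked shut. I settle the block onto the rail.

Request:
drive_tool([
  [[0,0,-0.8],[0,0,0],0],
  [[0,0,0],[0,0,0],0],
])

```text
clock: 12.65
eef_pos: [0.549, -0.0593, 0.1913]
tool_rot: [0.086, 0.996, 0.0, -0.003]
ft_force: [-0.6, -0.1, -1.8]
grip_width: 0.0123
grasp_force: 60.9
```

Request:
drive_tool([
  [[0,0,-0.8],[0,0,0],0],
  [[0,0,0],[0,0,0],0],
])

```text
clock: 12.82
eef_pos: [0.5502, -0.0595, 0.1911]
tool_rot: [0.086, 0.996, 0.0, -0.001]
ft_force: [0.1, -0.4, -1.0]
grip_width: 0.0123
grasp_force: 60.9
```

Request:
drive_tool([
  [[0,0,-0.8],[0,0,0],0],
  [[0,0,0],[0,0,0],0],
])

```text
clock: 12.98
eef_pos: [0.5508, -0.0595, 0.1907]
tool_rot: [0.086, 0.996, 0.0, -0.0]
ft_force: [0.9, 0.0, -1.9]
grip_width: 0.0122
grasp_force: 60.9
```

Request:
drive_tool([
  [[0,0,-0.5],[0,0,0],0],
  [[0,0,0],[0,0,0],0],
])

```text
clock: 13.15
eef_pos: [0.5511, -0.0596, 0.1904]
tool_rot: [0.086, 0.996, 0.0, -0.0]
ft_force: [-0.5, 0.5, -1.8]
grip_width: 0.0118
grasp_force: 60.9
```

Request:
drive_tool([
  [[0,0,-0.5],[0,0,0],0],
  [[0,0,0],[0,0,0],0],
])

```text
clock: 13.32
eef_pos: [0.5511, -0.0596, 0.1899]
tool_rot: [0.086, 0.996, 0.0, -0.0]
ft_force: [0.1, -0.2, -2.9]
grip_width: 0.0118
grasp_force: 60.9
```

Request:
drive_tool([
  [[0,0,-0.5],[0,0,0],0],
  [[0,0,0],[0,0,0],0],
])

```text
clock: 13.48
eef_pos: [0.5512, -0.0596, 0.1896]
tool_rot: [0.086, 0.996, -0.0, 0.0]
ft_force: [-0.9, 0.5, -1.4]
grip_width: 0.0121
grasp_force: 61.1
```

Request:
drive_tool([
  [[0,0,-0.4],[0,0,0],0],
  [[0,0,0],[0,0,0],0],
])

```text
clock: 13.65
eef_pos: [0.5513, -0.0596, 0.1895]
tool_rot: [0.086, 0.996, -0.0, 0.0]
ft_force: [-0.6, 0.7, 0.4]
grip_width: 0.0123
grasp_force: 61.3
```

Request:
drive_tool([
  [[0,0,0],[0,0,0],0],
  [[0,0,0],[0,0,0],0],
])

```text
clock: 13.82
eef_pos: [0.5513, -0.0596, 0.1894]
tool_rot: [0.086, 0.996, -0.0, 0.0]
ft_force: [-0.3, 0.1, 1.0]
grip_width: 0.0118
grasp_force: 61.3
```

The block now rests on the rail and carries the weight. I open gently.

Request:
drive_tool([
  [[0,0,0],[0,0,0],0.2],
  [[0,0,0],[0,0,0],0.25],
  [[0,0,0],[0,0,0],0.35],
  [[0,0,0],[0,0,0],0.45],
  [[0,0,0],[0,0,0],0.5],
  [[0,0,0],[0,0,0],0.5],
])

```text
clock: 14.32
eef_pos: [0.5512, -0.0596, 0.189]
tool_rot: [0.086, 0.996, -0.0, 0.0]
ft_force: [-0.5, -0.9, -0.6]
grip_width: 0.0427
grasp_force: 0.0
```

```bash
python3 st.py
python3 - <<'E'
from fit import *
a=camera('wrist');b=camera('side')
out=np.zeros((480,800,3),np.uint8)
out[:300,:400]=cv2.resize(a['image'][...,::-1],(400,300));out[:,400:]=cv2.resize(b['image'][120:240,260:360,::-1],(400,480));cv2.imwrite('pics/rel.png',out)
E
```

```text
14.32 q [-0.1077  0.3583  0.1107  1.3232 -0.      0.0654] p [ 0.5512 -0.0596  0.189 ] yawx 170.08 z [ 0. -0. -1.] F [-0.5447 -0.9236 -0.5991] T [ 0.0205 -0.0099  0.0058] w 0.04266360265819047 0.0
```

View pics/rel.png

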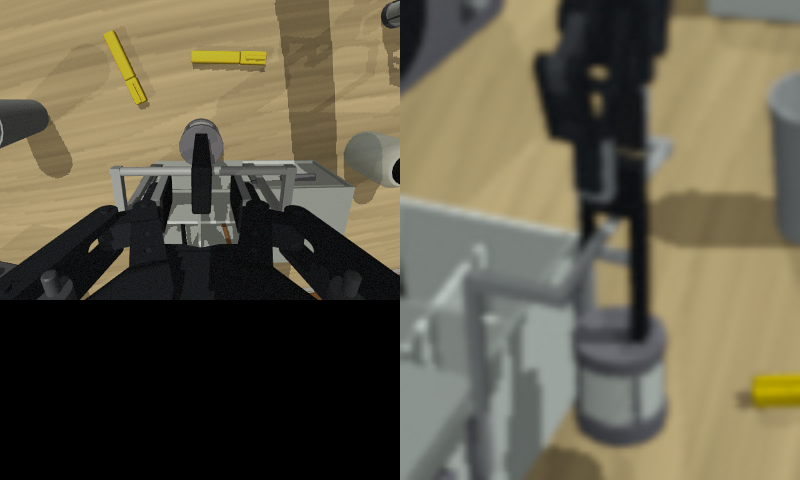

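The lantern hangs on the rail with the gate (612,255) shut beneath it. I withdraw straight up and let it settle.

Request:
drive_tool([
  [[0,0,4],[0,0,0],0.5],
  [[0,0,8],[0,0,0],0.5],
  [[0,0,15],[0,0,0],0.5],
  [[0,0,25],[0,0,0],0.5],
  [[0,0,30],[0,0,0],0.5],
  [[0,0,30],[0,0,0],0.5],
  [[0,0,20],[0,0,0],0.5],
  [[0,0,0],[0,0,0],0.5],
])

```text
clock: 15.08
eef_pos: [0.5532, -0.0598, 0.3274]
tool_rot: [0.086, 0.996, -0.0, 0.005]
ft_force: [0.3, 0.0, 1.0]
grip_width: 0.0426
grasp_force: 0.0
```

Request:
drive_tool([
  [[0,0,0],[0,0,0],0.5],
  [[0,0,0],[0,0,0],0.5],
  [[0,0,0],[0,0,0],0.5],
  [[0,0,0],[0,0,0],0.5],
  [[0,0,0],[0,0,0],0.5],
  [[0,0,0],[0,0,0],0.5],
  [[0,0,0],[0,0,0],0.5],
  [[0,0,0],[0,0,0],0.5],
])

```text
clock: 15.75
eef_pos: [0.5511, -0.0596, 0.3208]
tool_rot: [0.086, 0.996, 0.0, -0.0]
ft_force: [-0.1, 1.0, -0.8]
grip_width: 0.0428
grasp_force: 0.0
```

Request:
drive_tool([
  [[0,0,0],[0,0,0],0.5],
  [[0,0,0],[0,0,0],0.5],
  [[0,0,0],[0,0,0],0.5],
  [[0,0,0],[0,0,0],0.5],
  [[0,0,0],[0,0,0],0.5],
  [[0,0,0],[0,0,0],0.5],
  [[0,0,0],[0,0,0],0.5],
  [[0,0,0],[0,0,0],0.5],
])

```text
clock: 16.42
eef_pos: [0.5512, -0.0596, 0.3211]
tool_rot: [0.086, 0.996, -0.0, 0.0]
ft_force: [-0.9, -0.2, -0.1]
grip_width: 0.0427
grasp_force: 0.0
```

Run:
```python
from fit import *
a=camera('scene');b=camera('side');x=[camera('side') for _ in range(10)][-1];y=camera('scene')
d=lambda p,q,r:(np.abs(cv2.blur(p['image'],(3,3)).astype(int)-cv2.blur(q['image'],(3,3)))[r]).max()
print('motion',d(b,x,np.s_[120:240,260:360]),d(a,y,np.s_[200:320,250:350]),get_obs()['clock'])
out=np.zeros((480,800,3),np.uint8)
out[:,:400]=cv2.resize(a['image'][200:320,250:350,::-1],(400,480));out[:,400:]=cv2.resize(b['image'][120:240,260:360,::-1],(400,480));cv2.imwrite('pics/end.png',out)
```

```text
motion 7 6 17.0667
```

View pics/end.png

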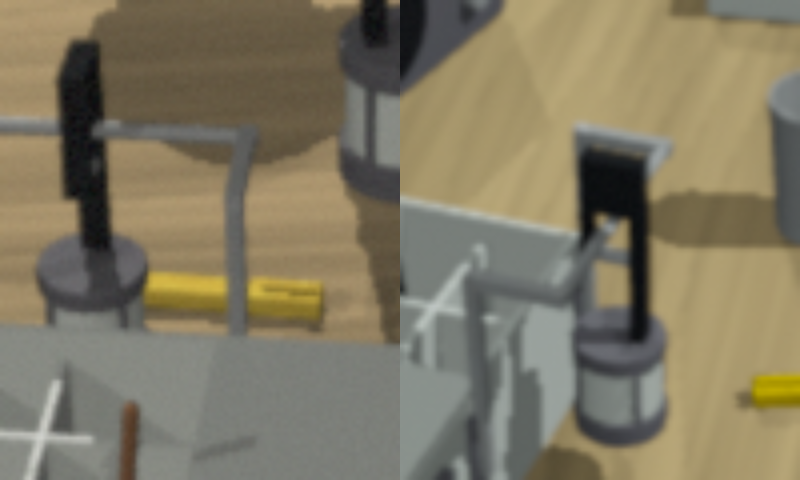

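The lantern hangs upright and still, with the rail in the throat at (605,230), the gate shut below it at (612,257), and the gripper clear above. I hand the job in.

```bash
python3 -c "
from workcell import job_done
print(job_done())"
```

```text
the job is handed in; nothing more can be done
None
```

The middle-sized lantern hangs freely on the rail, upright and still, with the gate shut behind the rail, and I have handed the job in at about 17 s.

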